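Empty the strapping machine's catch tray into the tote

TASK

Set the blue tote snug against the machine's stop under the open end of the catch tray, square and centred to the tray, then slide the two white-banded note bundles along their lanes and off the open end, without lifting them, so that both lie wholly down inside the tote. Leave the yellow-banded reject bundle where it is in its lane and do not disturb the other things on the table. Last, with both bundles in the tote, press the green button on the machine fully down and let go, leaving the tote in its place.

Things in the scene. Friction and masses are not known exactly. Their poses are not given: they have to be found in the camera images.
- machine: Fixed note-strapping machine (sizes and offsets here and below in mm). Origin on the table below the middle of the catch tray's back edge; y runs along the tray to its open end, x across, z up. Behind the tray a white deck 340 wide, y=-130 to 0, top at z=105, bears the green button; behind y=-130 stands the navy body, 380 wide, 300 high, a 100 high hopper on it.
- tray_lip (a point): Middle of the steel tray's open end, at floor height: (0, 235, 64) in the machine's frame, same axes. The tray floor is 260 wide, 6 thick, 235 long. Four ribs along y at x=-127.5, -42.5, 42.5, 127.5 (5 thick, 15 high) make three lanes 80 wide centred on x=-85, 0 and 85; each holds one bundle.
- tote_stop (a point): Foot of the middle of the stop, at (0, 205, 0) in the machine's frame, same axes: the end face, with a yellow strip, of the grey pedestal (240 wide, 58 high) below the tray. The tray's open end overhangs it by 30.
- clear_button (a joint): Travel of the green button in m: 0 up, 0.008 fully down; spring, 5 N fully down.
- clear_button_top (a point): Middle of the top of the green push button, 36 across, on the white deck at (0, -60) in the machine's frame; pressed straight down.
- tote: Open blue plastic tote, loose, 0.7 kg, outside 320 (x) x 210 (y) x 50 high, walls and floor 8 thick; origin at the centre of its underside. It starts beyond the tray's open end, turned up to 0.2 rad. In place, a 320 long wall touches the stop below the tray's lip (underside at z=58), and its origin is at about (0, 310, 0) in the machine's frame.
- bundle_a: Finished bundle with a white band. Strapped brick of pink banknotes, 125 long (its y axis, along the tray lane) x 65 wide (x) x 40 high (z), about 260 g; origin at the centre of its underside.
- bundle_b: Finished bundle with a white band. Strapped brick of pink banknotes, 125 long (its y axis, along the tray lane) x 65 wide (x) x 40 high (z), about 260 g; origin at the centre of its underside.
- reject: Reject bundle with a yellow band, to be left in its lane. Strapped brick of pink banknotes, 125 long (its y axis, along the tray lane) x 65 wide (x) x 40 high (z), about 260 g; origin at the centre of its underside.
- bundle_a_end0 (a point): Point in bundle_a 58 from its centre towards its -y end, at half height.
- bundle_a_end1 (a point): Point in bundle_a 58 from its centre towards its +y end, at half height.
- bundle_b_end0 (a point): Point in bundle_b 58 from its centre towards its -y end, at half height.
- bundle_b_end1 (a point): Point in bundle_b 58 from its centre towards its +y end, at half height.
- pen_cup: Black pen cup, 76 across, 95 high, bystander; origin at the centre of its underside.
- strap_reel: Reel of white strapping paper lying flat, 100 across, 35 high, bystander; origin at the centre of its underside.
- glue_jar: Jar with an orange cap, 68 across, 80 high, bystander; origin at the centre of its underside.
- calculator: Grey desk calculator, 100 x 150 (y) x 20 high, bystander; origin at the centre of its underside.
- desk_stamp: Wooden hand stamp standing up, 52 across, 80 high, bystander; origin at the centre of its underside.
Things that resemble listed ones, but are neither listed nor needed, are in the scene too. Leave any black or purple look-alike of the bundle_b alone.

How it is judged:
By the outcome, as a careful person would: the job done as asked, in the order asked, and still so for the second after the job is handed in, with the robot touching nothing.
It also fails if it takes over 67 s, if anything falls off the work surface, if the arm or the gripper's body presses on something with over 40 N, if the wrist force passes 120 N, or if a joint passes its speed limit or range.

ROBOT

A 6-joint arm with a two-finger parallel gripper is mounted at the origin on the work surface. World frame = base frame: x ahead of the robot, y to its left, z up, the work surface at z = 0. Lengths are in m, angles in degrees, forces in N, time in s.
With the tool pointing down it reaches from about 0.35 to 0.875 m from the base axis. Payload 4.2 kg.
Tool frame: the origin (TCP) lies midway between the tips of the shut fingers; the grasp point (between the pads) lies 19 mm behind it; z points along the fingers, y is the line along which they close (so a half turn about z gives the same grasp; the last joint's range is limited). The gripper opens to 87 mm and grips with 3 to 60 N. Pads are 19 mm wide; open, the fingers measure 117 mm over their backs; the gripper's body (75 mm by 190 mm) begins 51 mm behind the grasp point.
Start: joints at [-56.173, 22.042, 0.453, 0, -68.411, -14.817], TCP at [0.204, -0.591, 0.223] pointing down, gripper open.
Joint ranges: [-179.83, 179.83], [-69.29, 118.12], [-61.27, 80.66], [-181.25, 117.63], [-171.15, -9.14], [-177.46, 177.46]. Speed limits (degrees/s): [159.86, 159.86, 180, 180, 180, 180].

INTERFACE

Orientations are given as [roll, pitch, yaw] about the fixed x, y, z axes, in that order (R = Rz(yaw) Ry(pitch) Rx(roll)).
In Python, from workcell import env gives the robot as it stands. The module is installed in compiled form; this text tells all that it offers. Calls block until the motion is done:
- env.goto(position, orientation): joint-space move of the TCP to a pose.
- env.move_straight(position, rotation=None, rate=0.15, force_limit=None): straight line of the TCP; rotation=None keeps the orientation; rate is the mean speed in m/s. With force_limit (N) it stops when the force on the tool has changed by that much, and returns True; else False.
- env.set_joints(angles): joint-space move.
- env.gripper_to(opening, grasp_force=None): opening from 0.0 (shut) to 1.0 (fully open); grasp_force is the grip in N (None keeps the last); returns when the fingers have stopped.
- env.dwell(seconds).
- env.inverse_kinematics(position, orientation): joint angles nearest the present ones, or None.
- env.read_state(): the state.
- env.grab_frame(name): name is "scene" or "top"; returns a dict with "image" (400x640x3 uint8, blue, green, red), "fx", "fy", "cx", "cy" (pixels), "position" and "orientation" of the camera in the world. Camera axes: x right, y up, looking along -z (the intrinsics and any distortion apply to the point x, -y, -z); pixel columns grow to the right and rows downward; lengths in m; the calibration is good to about 2 mm. A picture is of the moment at which its call begins. There is no depth.
A pose or a line that the arm cannot do raises env.Unreachable and nothing moves.
- env.close_job(): hands the job in; it is judged then, once.
Trained networks look in a picture, given as the dict that the camera call returned (one of the last four; its "shot" number tells which), for a name from the list of things; names that differ only in an ending like _2 or _b are one class to them, and where a whole thing is asked for, a point or a joint stands for the part that bears it (a point fixed in the world has none). Each returns a list of dicts, best first, with "score" (0 to 1); they miss things now and then, are a little off and sometimes report something else, mostly with a low value. They report only what shows in the picture. A call takes as long as a camera call. They do not tell look-alikes from the thing itself.
- env.search_frame(picture, thing): "xyz" ([x, y, z] in m, in world coordinates, good to about 4 mm: the middle of the surface that is visible of it).
- env.trace(picture, thing): "mask" (400x640 bool, what is visible of it).
The state is a dict: "clock": time; "joint_positions": joint angles; "qvel": joint speeds; "joint_torque": joint torques, N m; "position": TCP position; "tool_rot": TCP orientation; "force": force on the tool from outside, world axes, zero at the start; "wrist_torque": the same for the moment, N m; "opening": opening from 0.0 (shut) to 1.0 (fully open); "finger_force": force on a finger pad.
Only numpy, scipy, OpenCV 4.12 (cv2) and the standard library are available. Lean on these libraries where they do the work, as an engineer would, in place of code of your own. Each camera call takes 0.05 s, during which the arm holds its last target. There are 200 camera calls.

## Working session

There is one attempt and no reset: what is moved stays moved. The work goes in short steps, each a Python script; the robot and the scene stay as the last script left them, time stands still between calls to the robot, and variables do not carry over. Pictures are saved under pics/ and viewed, at most 10 in all, crops included, and the job is handed in when it is done.

```bash
mkdir -p pics; python3 - <<'E'
from workcell import env
import cv2
for n in ("scene","top"):
    p=env.grab_frame(n); cv2.imwrite(f"pics/{n}0.png",p["image"])
    print(n,[p[k] for k in ("fx","fy","cx","cy","position","orientation")],[k for k in p])
    for t in ["machine","clear_button_top","tote","bundle_a","reject","tray_lip","pen_cup","strap_reel","glue_jar","calculator","desk_stamp"]:
        try: print(t,[(([round(float(v),3) for v in d["xyz"]]),round(d["score"],2)) for d in env.search_frame(p,t)])
        except Exception as e: print(t,e)
print(env.read_state()["clock"],env.read_state()["tool_rot"])
E
```

```text
scene [430.4991562744153, 430.4991562744153, 319.9872907427968, 203.51531464776835, array([1.14752385, 0.70924609, 1.12853604]), array([ 41.95762245,   0.22335781, 135.00885718])] ['image', 'fx', 'fy', 'cx', 'cy', 'position', 'orientation', 'shot']
machine [([0.61, -0.406, 0.196], 0.81)]
clear_button_top [([0.552, 0.119, 0.011], 0.52), ([0.557, -0.324, 0.129], 0.42)]
tote [([0.55, 0.116, 0.011], 0.87), ([0.639, -0.095, 0.102], 0.51)]
bundle_a [([0.64, -0.095, 0.102], 0.87), ([0.206, -0.326, 0.041], 0.78), ([0.314, -0.187, 0.042], 0.68), ([0.556, -0.139, 0.102], 0.57)]
reject [([0.473, -0.138, 0.105], 0.72)]
tray_lip [([0.607, -0.401, 0.2], 0.58)]
pen_cup [([0.807, 0.06, 0.062], 0.96), ([0.728, 0.357, 0.022], 0.7)]
strap_reel [([0.815, -0.069, 0.038], 0.74)]
glue_jar [([0.404, 0.406, 0.06], 0.85), ([0.606, -0.399, 0.197], 0.47)]
calculator [([0.552, 0.45, 0.018], 0.86)]
desk_stamp []
top [405.922742788368, 405.922742788368, 326.6737355510192, 195.98038941298014, array([0.29775834, 0.06241627, 1.47368414]), array([  9.12100537,   0.12687156, -89.9362362 ])] ['image', 'fx', 'fy', 'cx', 'cy', 'position', 'orientation', 'shot']
machine [([0.548, -0.405, 0.298], 0.93)]
clear_button_top [([0.55, -0.327, 0.135], 0.41)]
tote [([0.552, 0.125, 0.009], 0.55)]
bundle_a [([0.63, -0.103, 0.107], 0.83), ([0.212, -0.359, 0.043], 0.77), ([0.298, -0.187, 0.042], 0.7), ([0.546, -0.144, 0.105], 0.66)]
reject [([0.462, -0.139, 0.104], 0.65)]
tray_lip [([0.548, -0.407, 0.294], 0.93), ([0.716, 0.344, 0.021], 0.23)]
pen_cup [([0.823, 0.066, 0.054], 0.59)]
strap_reel [([0.806, -0.077, 0.036], 0.58), ([0.548, -0.141, 0.102], 0.38)]
glue_jar [([0.631, -0.105, 0.104], 0.68), ([0.38, 0.396, 0.08], 0.56)]
calculator [([0.548, -0.143, 0.105], 0.61), ([0.545, 0.447, 0.019], 0.58), ([0.55, -0.325, 0.132], 0.47)]
desk_stamp [([0.716, 0.345, 0.025], 0.7), ([0.628, -0.102, 0.107], 0.47)]
1.2 [-1.79998114e+02  9.53934130e-04 -1.60988878e+02]
```

View pics/scene0.png

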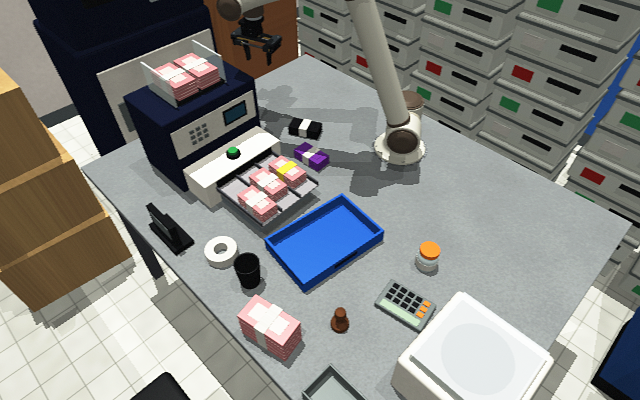

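View pics/top0.png

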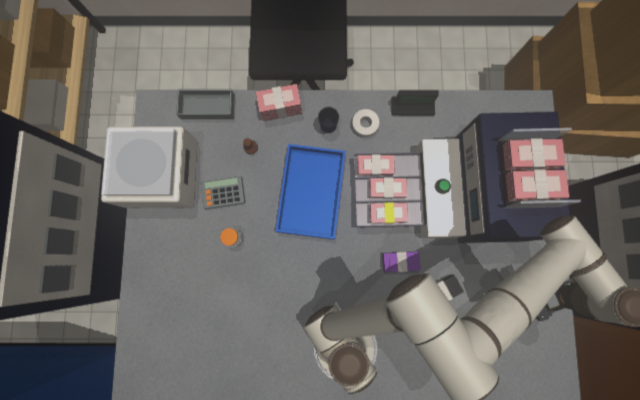

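The scene view shows the blue tote at (325,240), the three bundles in the tray around (268,185), with the yellow-banded one nearest the robot, and the green button at (233,152). In the top view the tote is at (310,192), the button at (444,186), and the purple and black look-alikes at (401,261) and (448,288).

```bash
cat >h.py <<'E'
from workcell import env
import cv2, numpy as np
from scipy.spatial.transform import Rotation as R
def ray(p,uv,z):
    uv=np.atleast_2d(np.asarray(uv,float)); M=R.from_euler('xyz',p["orientation"],degrees=True).as_matrix()
    d=np.c_[(uv[:,0]-p["cx"])/p["fx"],-(uv[:,1]-p["cy"])/p["fy"],-np.ones(len(uv))]@M.T
    return p["position"]+d*((z-p["position"][2])/d[:,2])[:,None]
def proj(p,X):
    M=R.from_euler('xyz',p["orientation"],degrees=True).as_matrix(); c=(np.atleast_2d(X)-p["position"])@M
    return np.c_[p["cx"]+p["fx"]*c[:,0]/-c[:,2],p["cy"]-p["fy"]*c[:,1]/-c[:,2]]
def blob(p,lo,hi,box=None):
    m=cv2.inRange(cv2.cvtColor(p["image"],cv2.COLOR_BGR2HSV),lo,hi)
    if box: k=np.zeros_like(m);x0,y0,x1,y1=box;k[y0:y1,x0:x1]=1;m*=k
    cs,_=cv2.findContours(m,cv2.RETR_EXTERNAL,cv2.CHAIN_APPROX_NONE)
    return max(cs,key=cv2.contourArea)[:,0,:]
E
python3 - <<'E'
from h import *
np.set_printoptions(precision=4,suppress=True)
p=env.grab_frame("top"); s=env.grab_frame("scene")
for q,n in((p,'top'),(s,'scene')):
    g=blob(q,(45,120,40),(80,255,255)); c=cv2.minEnclosingCircle(g.astype(np.float32))
    print(n,"btn",c,ray(q,[c[0]],.115))
    t=blob(q,(100,120,40),(125,255,255),(230,100,420,300)); bx=cv2.boxPoints(cv2.minAreaRect(t.astype(np.float32))); print("tote",bx, ray(q,bx,.05))
w=blob(p,(0,0,190),(180,40,255),(410,125,475,245)); bx=cv2.boxPoints(cv2.minAreaRect(w.astype(np.float32))); print("deck",bx,ray(p,bx,.105))
cv2.imwrite("pics/c1.png",cv2.resize(p["image"][120:250,270:470],None,fx=4,fy=4,interpolation=cv2.INTER_CUBIC))
E
```

```text
top btn ((444.0, 185.0), 4.123205661773682) [[ 0.554  -0.3335  0.115 ]]
tote [[275.0923 231.2616]
 [286.0616 143.5077]
 [345.1385 150.8923]
 [334.1692 238.6462]] [[ 0.401   0.2464  0.05  ]
 [ 0.719   0.2134  0.05  ]
 [ 0.6915 -0.0008  0.05  ]
 [ 0.3754  0.0395  0.05  ]]
scene btn ((549.5, 2.5), 12.747649192810059) [[-1.4102 -0.0919  0.115 ]]
tote [[260.7311 240.2112]
 [349.3531 180.2611]
 [387.1631 236.1543]
 [298.5412 296.1044]] [[ 0.7049 -0.0019  0.05  ]
 [ 0.3134  0.016   0.05  ]
 [ 0.4135  0.2685  0.05  ]
 [ 0.7562  0.2262  0.05  ]]
deck [[422.4491 140.0352]
 [447.3688 138.4445]
 [453.5054 234.5847]
 [428.5857 236.1754]] [[ 0.7155 -0.2684  0.105 ]
 [ 0.7213 -0.3556  0.105 ]
 [ 0.3864 -0.3608  0.105 ]
 [ 0.381  -0.2769  0.105 ]]
```

View pics/c1.png

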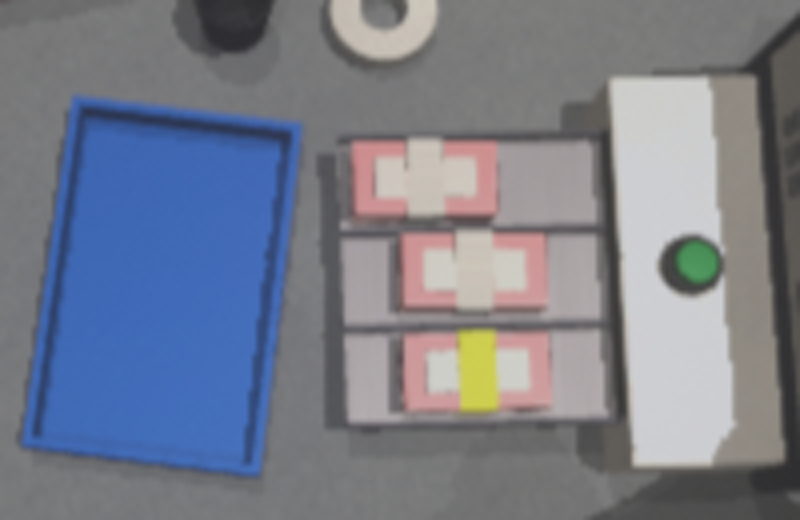

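The crop shows the deck front edge from (608,78) to (633,467), rib ends at the open end at x≈343 and y=137/233/328/422, and the button at (697,262). The white bundles are in the two upper lanes and the yellow one is in the bottom lane. I'll fit the machine and tote poses to these points.

```bash
cat >fit.py <<'E'
from h import *
from scipy.optimize import least_squares
np.set_printoptions(precision=4,suppress=True)
p=env.grab_frame("top")
def fit(M,U,x0):
    M=np.array(M)/1e3; U=(np.array(U,float)+.5)/4-.5+[270,120]
    T=lambda q: np.c_[q[0]+np.cos(q[2])*M[:,0]-np.sin(q[2])*M[:,1], q[1]+np.sin(q[2])*M[:,0]+np.cos(q[2])*M[:,1], M[:,2]]
    r=least_squares(lambda q:(proj(p,T(q))-U).ravel(),x0,loss='soft_l1')
    return r.x,(proj(p,T(r.x))-U)
q,res=fit([(170,0,105),(-170,0,105),(170,-130,105),(-170,-130,105),(127.5,235,79),(42.5,235,79),(-42.5,235,79),(-127.5,235,79),(42.5,0,79),(-42.5,0,79),(-127.5,0,79)],
 [(608,78),(633,467),(757,75),(785,462),(342,137),(342,233),(344,328),(347,422),(603,228),(607,324),(611,420)],[.55,-.27,0])
print("machine",q,np.degrees(q[2]));print(res)
t,res=fit([(160,105,50),(-160,105,50),(160,-105,50),(-160,-105,50)],[(74,97),(21,447),(302,123),(260,475)],[.55,.12,-.1])
print("tote",t,np.degrees(t[2]));print(res)
# scene camera check: button and lip
s=env.grab_frame("scene")
Rz=R.from_euler('z',q[2]).as_matrix()
for m in [(0,-60,115),(127.5,235,79),(-127.5,235,79)]: print(m,Rz@np.array(m)/1e3+[q[0],q[1],0],proj(s,Rz@np.array(m)/1e3+[q[0],q[1],0]),proj(p,Rz@np.array(m)/1e3+[q[0],q[1],0]))
g=blob(s,(45,120,40),(80,255,255),(200,130,260,180)); print("btn scene",cv2.minEnclosingCircle(g.astype(np.float32)))
im=s["image"].copy()
def draw(q,P):
    Z=R.from_euler('z',q[2]).as_matrix(); w=(np.array(P)/1e3)@Z.T+[q[0],q[1],0]
    cv2.polylines(im4,[np.round((proj(s,w)+.5-[170,120])*3.5*16).astype(int)],True,(0,255,0),1,shift=4)
im4=cv2.resize(im[120:290,170:395],None,fx=3.5,fy=3.5,interpolation=cv2.INTER_CUBIC)
draw(q,[(170,0,105),(-170,0,105),(-170,-130,105),(170,-130,105)]);draw(q,[(130,235,64),(-130,235,64),(-130,0,64),(130,0,64)])
draw(t,[(160,105,50),(-160,105,50),(-160,-105,50),(160,-105,50)])
cv2.imwrite("pics/c2.png",im4)
# bundles tops, z=.064+.04
for n,c in dict(white85=[(353,141),(496,141),(496,217),(353,219)],white0=[(402,232),(546,232),(547,308),(404,309)],rej=[(404,331),(550,331),(551,409),(405,411)]).items():
    w=ray(p,(np.array(c)+.5)/4-.5+[270,120],.104); m=(w-[q[0],q[1],0])@Rz; print(n,m[:,:2].mean(0)*1e3,m[:,:2].min(0)*1e3,m[:,:2].max(0)*1e3)
E
python3 fit.py
```

```text
machine [ 0.5495 -0.2683  0.0185] 1.0577862540469851
[[-0.1253 -0.1796]
 [-0.8709  0.2371]
 [-0.159  -0.0774]
 [-0.1837  0.8084]
 [-1.0491  0.0007]
 [-0.3689 -0.4576]
 [-0.1757 -0.2158]
 [-0.219   0.7393]
 [ 1.4084 -0.3777]
 [ 1.7424 -0.3993]
 [ 2.1022  0.042 ]]
tote [ 0.547   0.1226 -0.1225] -7.017059075555501
[[-0.3756 -0.265 ]
 [ 0.2429 -0.1379]
 [ 0.1213  0.1188]
 [-0.0131  0.2716]]
(0, -60, 115) [ 0.5506 -0.3283  0.115 ] [[233.3276 152.4773]] [[442.5248 185.9926]]
(127.5, 235, 79) [ 0.6726 -0.031   0.079 ] [[261.7317 223.5817]] [[354.0759 153.8757]]
(-127.5, 235, 79) [ 0.4177 -0.0357  0.079 ] [[318.1082 182.0165]] [[356.156  225.8643]]
btn scene ((232.10000610351562, 150.5), 5.124545574188232)
white85 [ 81.7548 162.8983] [47.4026 99.602 ] [117.0021 225.7506]
white0 [  1.2521 122.7653] [-32.7068  60.1175] [ 35.6655 184.5363]
rej [-85.1987 124.0105] [-119.1559   60.8726] [-50.3793 186.7035]
```

View pics/c2.png

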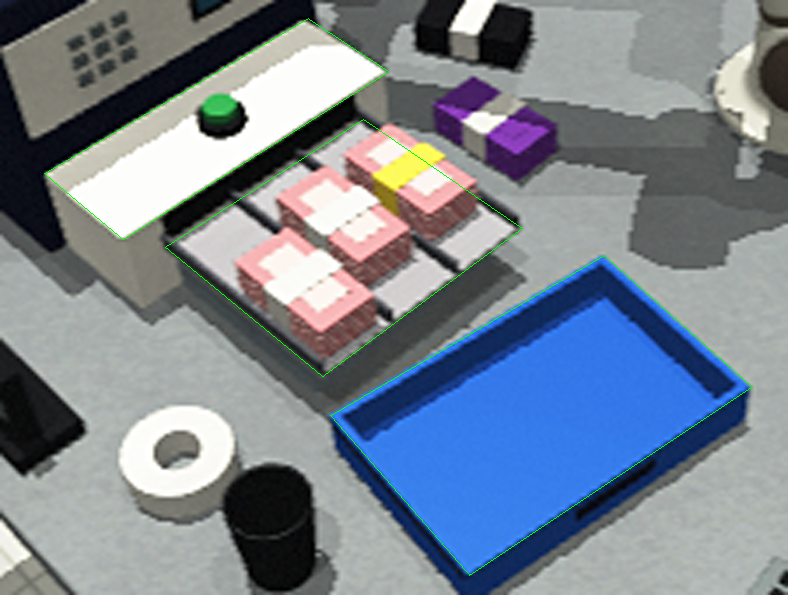

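The overlaid outlines match the scene picture: deck (47–385, 20–238), tray and tote rim edges all coincide, so the poses are good. Next I'll pinch the tote's far wall, drag it home and look.

```bash
cat >>h.py <<'E'
q=np.array([.5495,-.2683,.0185]); TH=np.degrees(q[2])
def W(x,y,z): # machine mm -> world m
    return R.from_euler('z',q[2]).apply(np.array([x,y,z])/1e3)+[q[0],q[1],0]
E
python3 - <<'E'
from h import *
yaw=lambda a:[180,0,a]
c=[.5593,.2228]
for a in (-7,173): print(a,env.inverse_kinematics([*c,.1],yaw(a)))
a=173 if abs(env.inverse_kinematics([*c,.1],yaw(173))[5])<abs(env.inverse_kinematics([*c,.1],yaw(-7))[5]) else -7
env.goto([.22,-.31,.25],[180,0,-161+0])
env.gripper_to(.5)
env.goto([*c,.13],yaw(a))
if env.move_straight([*c,.022],force_limit=12): print("contact",env.read_state()["position"])
env.gripper_to(0,40); s=env.read_state(); print("grip",s["opening"],s["finger_force"],s["clock"])
f=a+7.02+TH
g=W(0,310+101+12,22)
env.move_straight(g,yaw(f),rate=.1)
print(env.read_state()["force"])
print("hit",env.move_straight(W(0,310+101-8,22),rate=.03,force_limit=12))
s=env.read_state(); print(s["position"],s["force"],(R.from_euler('z',-q[2]).apply(s["position"]-[q[0],q[1],0])*1e3),s["clock"])
env.gripper_to(.5); print(env.read_state()["force"])
env.move_straight(env.read_state()["position"]+[0,0,.1])
p=env.grab_frame("top"); cv2.imwrite("pics/c3.png",cv2.resize(p["image"][120:250,270:470],None,fx=4,fy=4,interpolation=cv2.INTER_CUBIC))
E
```

```text
-7 [ 3.71125823e+01  2.61746629e+01 -1.20711283e+01  2.54444375e-14
 -5.17542087e+01  4.58874177e+01]
173 [ 3.71125823e+01  2.61746629e+01 -1.20711283e+01 -2.54444375e-14
 -5.17542087e+01 -1.34112582e+02]
grip 0.09189111390997672 39.9997927621007 7.3333
[-0.57017228 -1.68125212  1.25764554]
hit True
[0.54261255 0.14068583 0.02210039] [-0.58167175  1.89598381  2.90387017] [  0.67953657 409.0432596   22.10039287] 8.7333
[-0.26826008 -0.62056831 -0.68349154]
```

View pics/c3.png

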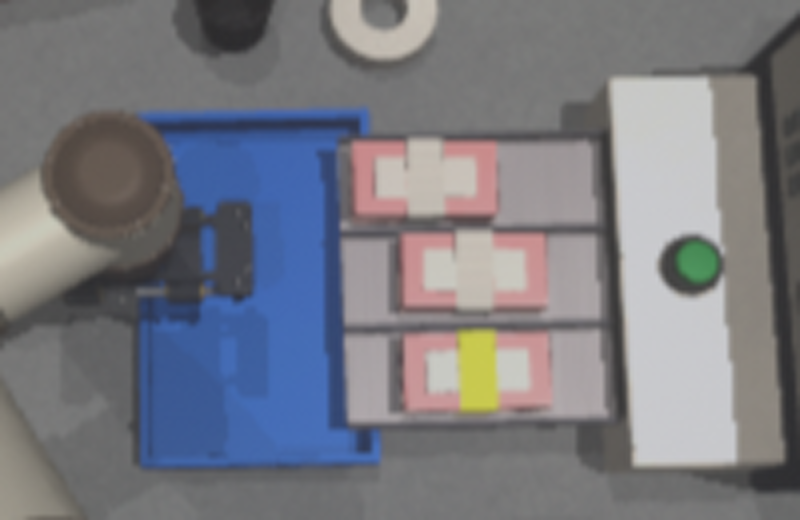

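The tote is now under the lip: its rim spans y≈112 to 465 in the crop, about symmetric with the tray at 137–425, and the bundles haven't moved. I'll measure the tote pose with the arm clear, then push the bundles.

```bash
python3 - <<'E'
from h import *
np.set_printoptions(precision=4,suppress=True)
loc=lambda P:(R.from_euler('z',-q[2]).apply(np.asarray(P)-[q[0],q[1],0])*1e3)
P=env.read_state()["position"]
env.move_straight([P[0],P[1],.2],rate=.25)
env.gripper_to(.22)
best=min((-90+TH,90+TH),key=lambda a:abs(env.inverse_kinematics(W(0,28,180),[180,0,a])[5]))
O=[180,0,best]; print(O,env.inverse_kinematics(W(0,28,180),O))
env.goto(W(0,28,180),O)
p=env.grab_frame("top"); cv2.imwrite("pics/c4.png",cv2.resize(p["image"][120:250,270:470],None,fx=4,fy=4,interpolation=cv2.INTER_CUBIC))
print("touch",env.move_straight(W(0,28,72),rate=.15,force_limit=8),loc(env.read_state()["position"]))
print("push",env.move_straight(W(0,228,72),rate=.1,force_limit=25),loc(env.read_state()["position"]),env.read_state()["force"],env.read_state()["clock"])
p=env.grab_frame("scene"); cv2.imwrite("pics/c5.png",cv2.resize(p["image"][120:290,170:395],None,fx=3.5,fy=3.5,interpolation=cv2.INTER_CUBIC))
E
```

```text
[180, 0, np.float64(-88.94002807900797)] [ -8.1749  21.4121  -6.8998   0.     -61.6881   9.2349]
touch False [ 0.9156 27.9928 72.9066]
push False [ -0.1184 227.7569  71.8401] [ 0.2735 -0.4771 -0.4393] 16.1667
```

View pics/c4.png

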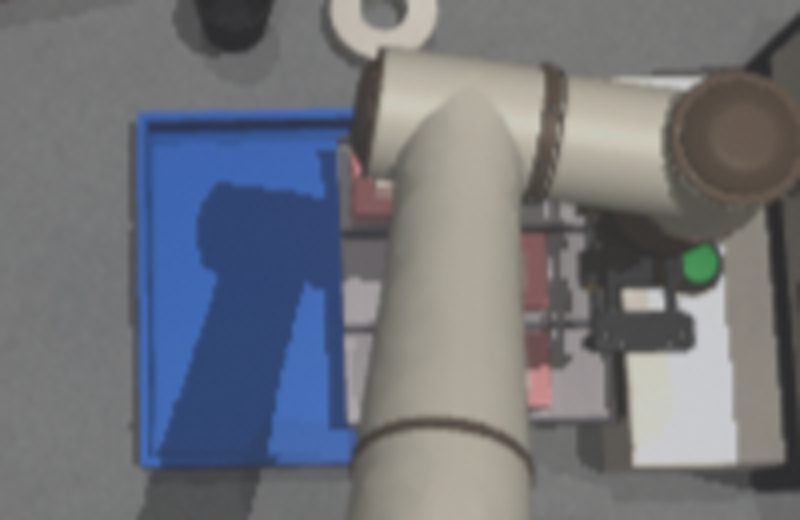

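View pics/c5.png

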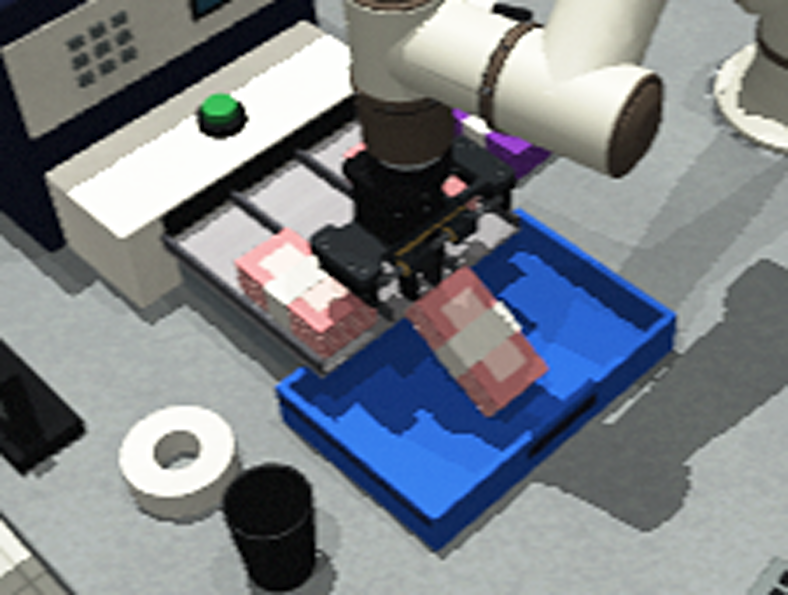

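The middle bundle is tilted, with its nose in the tote at (490,400) and its rear still on the lip at (425,310). I'll push a little further, then do the next lane.

```bash
python3 - <<'E'
from h import *
np.set_printoptions(precision=4,suppress=True)
O=[180,0,-90+TH]
def st(): s=env.read_state(); return s["force"],s["clock"]
print(env.move_straight(W(0,252,72),rate=.1,force_limit=20),st())
env.move_straight(W(0,225,110),rate=.25); env.move_straight(W(0,215,175),rate=.25)
env.move_straight(W(84,62,175),rate=.25)
print("touch",env.move_straight(W(84,62,72),rate=.15,force_limit=8),st())
print("push",env.move_straight(W(84,252,72),rate=.1,force_limit=20),st())
env.move_straight(W(84,225,110),rate=.25); env.move_straight(W(40,150,180),rate=.3)
env.goto(W(0,-54,170),O); env.gripper_to(0)
p=env.grab_frame("scene"); cv2.imwrite("pics/c6.png",cv2.resize(p["image"][120:290,170:395],None,fx=3.5,fy=3.5,interpolation=cv2.INTER_CUBIC))
p=env.grab_frame("top"); cv2.imwrite("pics/c7.png",cv2.resize(p["image"][120:250,270:470],None,fx=4,fy=4,interpolation=cv2.INTER_CUBIC)); print(st())
E
```

```text
False (array([ 0.0338,  0.2659, -0.4719]), 16.6083)
touch False (array([0.5358, 0.3334, 0.6092]), 19.0417)
push False (array([ 0.3431, -1.2952,  0.3439]), 21.0917)
(array([ 0.3839, -0.446 ,  1.2022]), 23.5583)
```

View pics/c6.png

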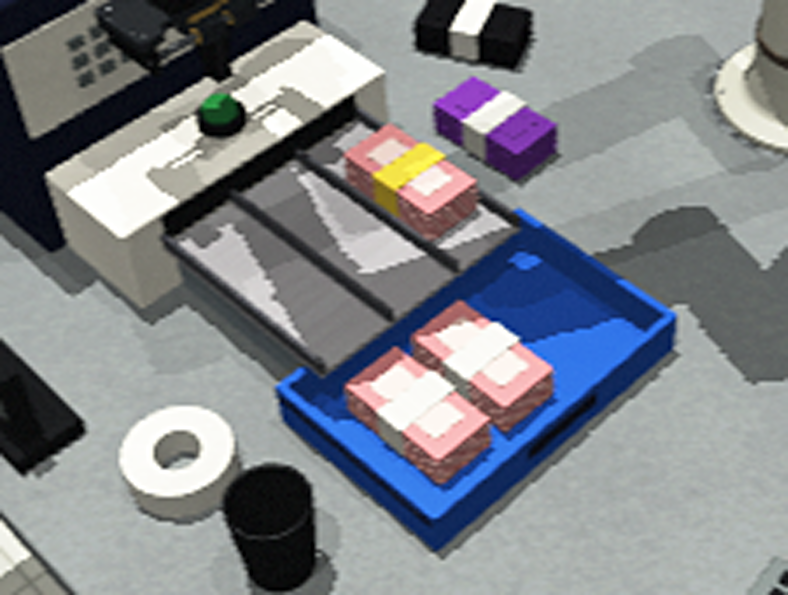

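View pics/c7.png

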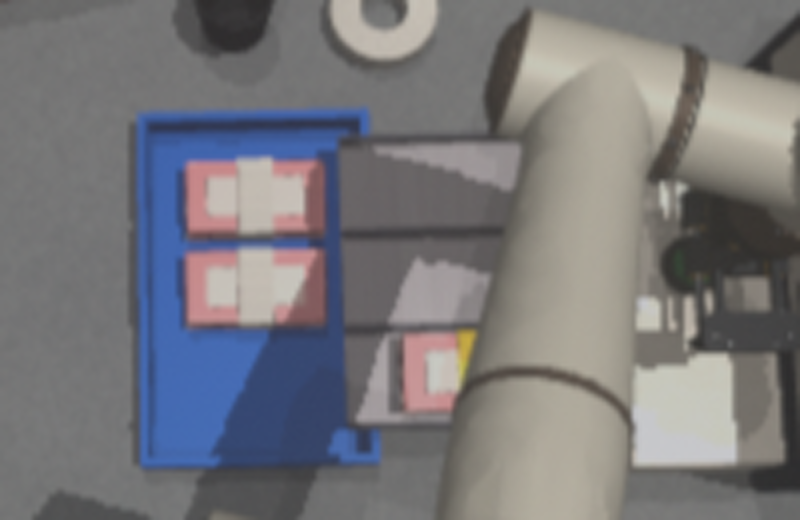

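Both white bundles lie flat in the tote, at (255,195) and (255,288) in the top crop, and the reject is still in its lane. I'll fit the tote pose before pressing the button.

```bash
sed -n '1,10p' fit.py > fit2.py; cat >>fit2.py <<'E'
t,res=fit([(160,105,50),(-160,105,50),(160,-105,50),(-160,-105,50)],[(137,114),(139,468),(369,110),(380,463)],[.55,.05,0])
import h
print("tote in machine mm",R.from_euler('z',-h.q[2]).apply(np.array([t[0],t[1],0])-[h.q[0],h.q[1],0])*1e3,np.degrees(t[2]),"vs",h.TH);print(res)
E
python3 fit2.py
```

```text
File "fit2.py", line 10
    q,res=fit([(170,0,105),(-170,0,105),(170,-130,105),(-170,-130,105),(127.5,235,79),(42.5,235,79),(-42.5,235,79),(-127.5,235,79),(42.5,0,79),(-42.5,0,79),(-127.5,0,79)],
             ^
SyntaxError: '(' was never closed
```

```bash
sed -i 10d fit2.py; python3 fit2.py
```

```text
tote in machine mm [  0.4041 309.2787   0.    ] 1.0050679472170123 vs 1.0599719209920229
[[-0.0389 -0.1439]
 [ 0.1483 -0.0077]
 [-0.0605 -0.1019]
 [-0.0511  0.2445]]
```

The tote is centred within 0.5 mm, square, and against the stop. Now I'll press the button.

```bash
python3 - <<'E'
from h import *
np.set_printoptions(precision=4,suppress=True)
O=[180,0,-90+TH]
env.move_straight(W(0,-56,140),rate=.15)
print(env.move_straight(W(0,-56,95),rate=.03,force_limit=2),env.read_state()["position"],env.read_state()["force"])
print(env.move_straight(W(0,-56,95),rate=.03,force_limit=12),env.read_state()["position"],env.read_state()["force"])
env.dwell(.2); print(env.read_state()["position"],env.read_state()["force"])
env.move_straight(W(0,-56,180),rate=.15)
env.goto(W(-150,60,300),O)
env.dwell(.5)
p=env.grab_frame("scene"); cv2.imwrite("pics/c8.png",p["image"]); print(env.read_state()["clock"])
E
```

```text
True [ 0.5507 -0.3243  0.1257] [-0.5642  0.3017  2.8768]
True [ 0.5507 -0.3243  0.1217] [-0.9043  1.4188  4.8922]
[ 0.5507 -0.3243  0.1215] [-1.899   1.7643  5.9253]
27.275
```

View pics/c8.png

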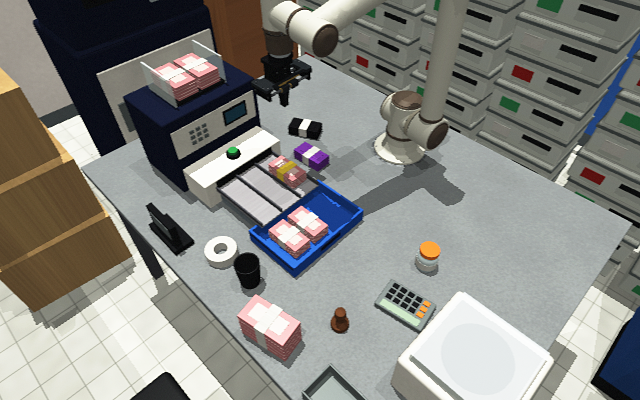

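The tote and bundles are in place and nothing else has moved. The held force of about 5–6 N doesn't clearly show the button reached its hard stop, so I'll press again in small steps and watch the force.

```bash
python3 - <<'E'
from h import *
np.set_printoptions(precision=4,suppress=True)
O=[180,0,-90+TH]
env.goto(W(0,-56,180),O)
env.move_straight(W(0,-56,133),rate=.1); env.dwell(.3)
f0=env.read_state()["force"][2]
for z in np.arange(131,108,-1.):
    h=env.move_straight(W(0,-56,z),rate=.02,force_limit=20); env.dwell(.1)
    s=env.read_state(); f=s["force"][2]-f0; print(z,round(s["position"][2]*1e3,2),round(f,2),h)
    if f>16 or h: break
env.dwell(.3)
env.move_straight(W(0,-56,180),rate=.15)
env.goto(W(-150,60,300),O); env.dwell(.5)
p=env.grab_frame("scene"); cv2.imwrite("pics/c9.png",p["image"]); print(env.read_state()["clock"])
a=cv2.imread("pics/c8.png"); print("changed px",(cv2.absdiff(a,p["image"]).max(2)>25).sum())
E
```

```text
131.0 130.9 -0.1 False
130.0 129.98 -0.64 False
129.0 129.33 1.24 False
128.0 128.18 1.45 False
127.0 127.13 2.59 False
126.0 126.16 3.49 False
125.0 125.13 2.28 False
124.0 124.14 3.35 False
123.0 123.11 4.14 False
122.0 122.13 4.23 False
121.0 121.45 5.44 False
120.0 121.38 9.75 False
119.0 121.33 12.4 False
118.0 121.23 16.11 False
36.3083
changed px 0
```

```bash
python3 -c "
from workcell import env
print(env.close_job())"
```

```text
the job is handed in; nothing more can be done
None
```

The job is handed in at about 36 s: the tote is snug on the stop, square and centred, both white-banded bundles lie flat inside it, and the reject and other things look undisturbed; I pressed the green button twice (second press confirmed it bottomed out) and released it.

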